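# Mount the polisher bowl on its drive base and latch it

## Task

Lift the polishing bowl by the rib on its lid and lower it, without dropping it, onto the two pegs of the polisher's drive base until its foot plate is flush on the deck, with its tongue pointing to the hasp. Then swing the hasp down over the tongue's upright lug until it is fully closed, and leave the bowl seated. Leave the hammer, the jar and the bench block where they are.

Things in the scene. Friction and masses are not known exactly. Their poses are not given: they have to be found in the camera images.
- polisher_base: Grey box-shaped drive base of a small polisher, fixed to the bench: 180 (its x) x 260 (its y) x 60 mm high. Origin: centre of its underside. On its flat deck, 60 mm above the bench, stand two steel pegs at base x = -63 and +63, y = +40 mm: 14 mm diameter, 26 mm high, the top 8 mm tapering to 6 mm. Two hinge blocks 20 mm high hold the hasp near the -y end.
- seat (a point): Point on the deck midway between the two pegs, at base (0, +40, 60) mm, axes as the base's. The bowl's origin comes here when it is seated.
- bowl: Loose squat steel bowl, black lid, 0.3 to 0.65 kg, on an aluminium foot plate 160 (x) x 100 (y) x 10 mm with two through holes, 20 mm diameter, at x = -63 and +63, y = 0. Origin: centre of the plate's underside, z up. A tongue 50 mm wide, 10 mm thick, runs to y = -130 mm. Lid 98 mm across, its top at z = 58 mm. Seated, its axes lie along the base's axes, tongue to base -y.
- grip (a point): Middle of the grip rib on the bowl's lid, at bowl (0, 0, 82) mm: a good place for the TCP. The upright black rib is 80 mm long along bowl x, 16 mm thick along bowl y, from z = 58 to 94 mm: grip it across its thickness.
- lug (a point): Foot of the upright lug on the bowl's tongue, at bowl (0, -115, 10) mm. The lug is 20 (x) x 14 (y) mm and 20 mm high (bowl z = 10 to 30 mm).
- hasp_hinge (a point): Middle of the hasp's hinge axis, at base (0, -110, 73.5) mm. The axis is the base's x axis.
- hasp_end (a point): Middle of the free end edge of the hasp, 70 mm from the hinge axis; it moves with the hasp. The hasp is a flat steel strap 52 mm wide, 70 mm long, 4 mm thick with a slot (32 mm wide, 16 to 52 mm from the hinge axis) that goes over the lug; closed, it lies 1.5 mm above the tongue.
- hasp (a joint): Hasp angle in rad: 0 = closed, level, pointing from the hinge to base +y; pi/2 = upright; 2.1 = stop, leaning outwards (base -y). Starts open at 1.75 to 2.05. Friction in the hinge (about 0.05 N m) holds it at any angle, so push it all the way, 1 to 2 N at its end.
- hammer: Bystander: hammer 240 mm long lying on the bench to the right of the base. Origin on the bench, under its middle.
- jar: Bystander: closed amber glass jar, 64 mm diameter, 75 mm high, beyond the work. Origin: centre of its underside.
- bench_block: Bystander: steel block on an 85 mm square wooden foot, 52 mm high, beyond the work. Origin: centre of its underside.
Mind the look-alikes: they are no part of the job. Leave any orange or yellow look-alike of the bowl alone.

How it is judged:
By the outcome, as a careful person would: the job done as asked, in the order asked, and still so for the second after the job is handed in, with the robot touching nothing.
It also fails if it takes over 62 s, if anything falls off the work surface, if the arm or the gripper's body presses on something with over 40 N, if the wrist force passes 120 N, or if a joint passes its speed limit or range.

## Robot

A 6-joint arm with a two-finger parallel gripper is mounted at the origin on the work surface. World frame = base frame: x ahead of the robot, y to its left, z up, the work surface at z = 0. Lengths are in m, angles in rad, forces in N, time in s.
With the tool pointing down it reaches from about 0.3 to 0.875 m from the base axis. Payload 6.4 kg.
Tool frame: the origin (TCP) lies between the finger pads, 19 mm behind the fingertips; this is the grasp point; z points along the fingers, y is the line along which they close (so a half turn about z gives the same grasp; the last joint's range is limited). The gripper opens to 85 mm and grips with 20 to 120 N. Pads are 22 mm wide; open, the fingers measure 114 mm over their backs; the gripper's body (76 mm by 85 mm) begins 54 mm behind the grasp point. The pads swing forward as they close: fully open they stand 13 mm farther back than shut.
Start: joints at [-1.322, 0.181, 1.607, -0, 1.354, -0.206], TCP at [0.253, -0.517, 0.25] pointing down, gripper open.
Joint ranges: [-2.99, 2.99], [-0.89, 2.07], [0.3, 2.58], [-1.14, 4.28], [0, 2.63], [-3.12, 3.12]. Speed limits (rad/s): [2.57, 2.57, 3.01, 3.14, 3.14, 3.14].

## Interface

Orientations are given as a unit quaternion [w, x, y, z].
In Python, from bench import ctrl gives the robot as it stands. The module is installed in compiled form; this text tells all that it offers.
- The arm moves only by the tool servo_tool, never from a script. Its argument "commands" is a list of rows, each a list of 3 entries, a list of its own where there are three numbers: the shift along the tool's x, y, z in mm, then the turn about the tool's z in rad, then the finger opening in mm, from 0 to 85.4. In form: [[[dx, dy, dz], turn, jaw], ...]. A call has 1 to 20 rows; each row shifts and turns the commanded pose from where the row before left it, along the tool's axes as they then stand; what a row does not reach is not made up. A row lasts 1/8 s, in which the tool goes at most 62.5 mm and 10.7 degrees, less where a joint would pass 70% of its speed; a pose out of reach is approached as far as the arm can. A call with a gripper value outside its range is refused whole. The fingers move at their own pace and stop on an object; the grip force is fixed at half the most. Time passes only in rows, so rows that do not move let the fingers close. It gives the time, the measured TCP pose, the force, the opening and the grip force at its end, in the units of the state.
- ctrl.get_obs(): the state, without advancing time (a new reading comes with each control period).
- ctrl.camera(name): name is "scene" or "side" or "wrist"; returns a dict with "color" (384x512x3 uint8, red, green, blue), "z_map" (384x512 float32, m along the optical axis (not along the pixel's ray), 0 where there is no reading), "fx", "fy", "cx", "cy" (pixels), "R" (3x3) and "t" (3): a world point X has camera coordinates R X + t. Camera axes: x right, y down, z forward; pixel columns grow to the right and rows downward; lengths in m; the calibration is good to about 2 mm. A picture is of the moment at which its call begins.
- ctrl.hand_in(): hands the job in; it is judged then, once.
The state is a dict: "time_s": time; "q": joint angles; "dq": joint speeds; "joint_efforts": joint torques, N m; "eef_pos": TCP position; "eef_rot": TCP orientation; "wrist_force": force on the tool from outside, world axes, zero at the start; "torque": the same for the moment, N m; "opening": opening from 0.0 (shut) to 1.0 (fully open); "grasp_force": force on a finger pad.
Only numpy, scipy, OpenCV 4.12 (cv2) and the standard library are available. Lean on these libraries where they do the work, as an engineer would, in place of code of your own. Each camera call takes 0.05 s, during which the arm holds its last target. There are 200 camera calls.

## Working session

There is one attempt and no reset: what is moved stays moved. The work goes in short steps, Python scripts to look and compute and a tool call to move; the robot and the scene stay as the last step left them, time stands still between calls to the robot, and variables do not carry over. Pictures are saved under pics/ and viewed, at most 11 in all, crops included, and the job is handed in when it is done.

Besides the shell and the picture viewer there is one more tool, called by a JSON object that holds its "name" and its "arguments". servo_tool: Moves the arm, as the interface text tells. Its arguments: {"type":"object","properties":{"commands":{"type":"array"}},"required":["commands"]}

```bash
mkdir -p pics
cat > h.py <<'E'
import numpy as np, cv2
from bench import ctrl
def snap(n,f):
    c=ctrl.camera(n); cv2.imwrite(f'pics/{f}.png',c['color'][:,:,::-1]); np.savez(f'{f}.npz',**c); return c
def px(c,u,v,z=None):
    """world point at pixel; plane z if given, else depth"""
    R,t=c['R'],c['t']; d=np.array([(u-c['cx'])/c['fx'],(v-c['cy'])/c['fy'],1.])
    o=-R.T@t; w=R.T@d
    if z is None: s=float(c['z_map'][int(round(v)),int(round(u))])
    else: s=(z-o[2])/w[2]
    return o+s*w
E
python3 - <<'E'
from h import *
a=snap('scene','scene0'); b=snap('side','side0')
for c in(a,b): print(-c['R'].T@c['t'], c['R'][2], c['fx'])
o=ctrl.get_obs(); print(o['time_s'],o['eef_pos'],o['eef_rot'],o['opening'],o['wrist_force'])
im=np.vstack([a['color'],b['color']])
E
```

```text
[1.46069677 0.22682455 1.37528469] [-0.5834013  -0.19428647 -0.78860363] 472.61787061051433
[0.07921249 0.74560261 1.04891296] [ 0.3038533  -0.61931301 -0.72396448] 408.31832946540726
0.1 [ 0.25247699 -0.51609184  0.24916592] [-7.91836525e-04  9.74250158e-01  2.25468402e-01 -3.67991723e-05] 1.003050641691438 [-0.00434644  1.33378908 -0.10590575]
```

View pics/scene0.png

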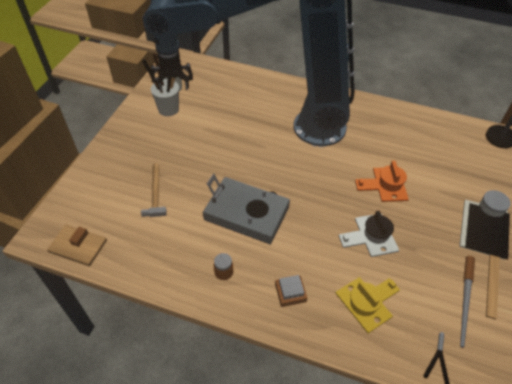

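View pics/side0.png

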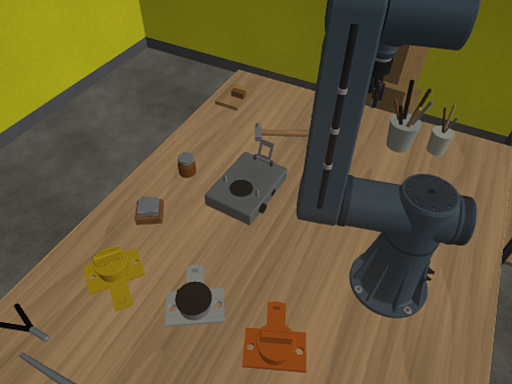

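The scene view shows the base near (247,209) with its hasp at the left end around (213,185). The aluminium bowl is near (378,230) with its tongue to the left, and the orange and yellow ones are look-alikes. I'll enlarge both areas to read pixels.

Run:
```python
import cv2,numpy as np
a=cv2.imread('pics/scene0.png');b=cv2.imread('pics/side0.png')
def crop(i,x,y,w,h,s): return cv2.resize(i[y:y+h,x:x+w],None,fx=s,fy=s,interpolation=cv2.INTER_CUBIC)
cv2.imwrite('pics/c1.png',np.hstack([crop(a,195,170,100,75,4),crop(a,330,195,100,75,4)]))
cv2.imwrite('pics/c2.png',np.hstack([crop(b,195,135,100,90,4),crop(b,150,255,100,90,4)]))
cv2.imwrite('pics/c12.png',np.vstack([cv2.imread('pics/c1.png'),cv2.imread('pics/c2.png')])[:600+60])
i=np.vstack([cv2.imread('pics/c1.png'),cv2.imread('pics/c2.png')]); print(i.shape)
cv2.imwrite('pics/c12.png',cv2.resize(i,(int(800*600/660),600)))
```

```text
(660, 800, 3)
```

View pics/c1.png

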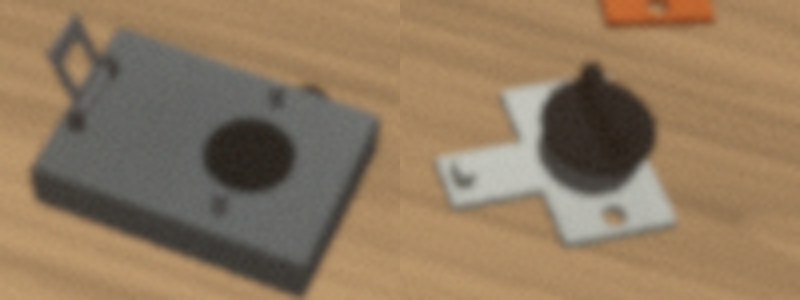

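View pics/c2.png

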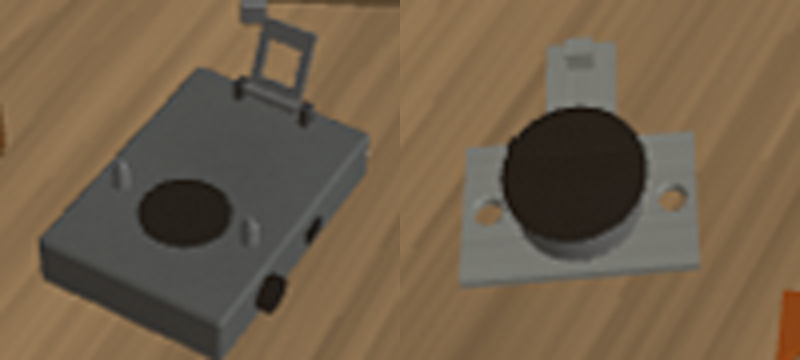

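The crops show the base deck corners, both pegs and the hasp, which leans outwards. They also show the bowl plate's corners, holes and tongue. I'll fit the poses from these in both views.

```bash
cat >> h.py <<'E'
def fit(P,M):
    """2D rigid fit: world P = p + R(th) M"""
    P=np.array(P)[:,:2];M=np.array(M)[:,:2];p=P-P.mean(0);m=M-M.mean(0)
    th=np.arctan2((m[:,0]*p[:,1]-m[:,1]*p[:,0]).sum(),(m*p).sum())
    R=np.array([[np.cos(th),-np.sin(th)],[np.sin(th),np.cos(th)]]);t=P.mean(0)-R@M.mean(0)
    return t,th,(P-(M@R.T+t))*1000
E
python3 - <<'E'
from h import *
np.set_printoptions(precision=4,suppress=True)
a=dict(np.load('scene0.npz'));b=dict(np.load('side0.npz'))
B=[]
# base corners: model (x,y)
sc=[((225,177),(-90,-130)),((203.75,212.5),(90,-130)),((270.5,236.3),(90,130)),((290,200),(-90,130))]
sd=[((245,152),(90,-130)),((287,168.7),(-90,-130)),((250,216.3),(-90,130)),((205.5,195),(90,130))]
for n,c,l in(('scene',a,sc),('side',b,sd)):
    P=[px(c,*u,z=.06) for u,_ in l]; t,th,r=fit(P,[np.array(m)/1000 for _,m in l]); print('base',n,t,th,r.round(1).tolist())
sc=[((355,217.5),(-80,-50)),((398.75,250.5),(80,50)),((371.25,255),(80,-50)),((338.75,234.25),(-25,-130)),((343.75,247),(25,-130))]
sd=[((167,292),(80,-50)),((223.25,288),(-80,-50)),((224.5,320.5),(-80,50)),((165.5,325),(80,50)),((187,265.5),(25,-130)),((203.7,265.5),(-25,-130)),((172,308),(63,0)),((218,304.5),(-63,0))]
for n,c,l in(('scene',a,sc),('side',b,sd)):
    P=[px(c,*u,z=.01) for u,_ in l]; t,th,r=fit(P,[np.array(m)/1000 for _,m in l]); print('bowl',n,t,th,r.round(1).tolist())
# pegs tops, z=.086
for n,c,l in(('scene',a,[(195+277/4,170+92/4),(195+219/4,170+198/4)]),('side',b,[(195+118/4,135+160/4),(195+249/4,135+221/4)])):
    print('pegs',n,[px(c,*u,z=.086) for u in l])
# hasp end from depth
for u,v in((195+75/4,170+22/4),(195+55/4,170+50/4)): print('hasp',px(a,u,v))
E
```

```text
base scene [ 0.5346 -0.1237] -0.06699540176091956 [[3.3, 2.5], [-2.4, 6.3], [-6.3, -6.3], [5.3, -2.6]]
base side [ 0.5246 -0.1252] -0.06295053942817067 [[-3.5, 4.5], [4.2, 2.6], [3.7, -2.7], [-4.5, -4.4]]
bowl scene [0.4577 0.3273] 0.5651323284544927 [[-0.9, -0.2], [1.6, -0.9], [-2.4, -0.9], [-0.5, 0.3], [2.2, 1.7]]
bowl side [0.4525 0.3258] 0.5600534133789683 [[-0.9, 0.3], [0.1, 1.1], [1.5, -0.0], [-1.1, -1.9], [1.6, -2.5], [-0.1, 1.1], [-0.5, 1.0], [-0.4, 0.9]]
pegs scene [array([ 0.4802, -0.0798,  0.086 ]), array([ 0.6038, -0.0882,  0.086 ])]
pegs side [array([ 0.5955, -0.0938,  0.086 ]), array([ 0.4664, -0.0819,  0.086 ])]
hasp [ 0.4994 -0.2596  0.1279]
hasp [1.4607 0.2268 1.3753]
```

```bash
cat >> h.py <<'E'
from scipy.spatial.transform import Rotation as Ro
def pose():
    o=ctrl.get_obs(); return o, np.array(o['eef_pos']), Ro.from_quat(np.array(o['eef_rot'])[[1,2,3,0]]).as_matrix()
def go(x,y,z,phi):
    o,p,R=pose(); cur=np.arctan2(R[1,0],R[0,0]); d=(R.T@(np.array([x,y,z])-p))*1000
    t=(cur-phi+np.pi)%(2*np.pi)-np.pi
    print('t',round(o['time_s'],2),'pos',p.round(4),'phi',round(cur,4),'tilt',(R[:2,2]).round(4),'shift',d.round(1),'turn',round(t,4))
E
python3 - <<'E'
from h import *
np.set_printoptions(precision=4,suppress=True)
c=snap('wrist','w0'); o,p,R=pose()
print('cam in tool',R.T@(-c['R'].T@c['t']-p),'\naxes in tool',(c['R']@R),c['fx'],c['cx'],c['cy'])
go(.50,-.10,.35,.455)
E
```

```text
cam in tool [ 0.0785  0.0002 -0.1232] 
axes in tool [[ 0.0002  1.     -0.0005]
 [-0.9511  0.0001 -0.3089]
 [-0.3089  0.0005  0.9511]] 332.17994401575913 257.4379875606852 199.82923057351144
t 0.15 pos [ 0.2525 -0.5162  0.2493] phi 0.4548 tilt [-0.0004  0.0013] shift [ 405.2 -265.3 -100.3] turn -0.0002
```

{"name": "servo_tool", "arguments": {"commands": [[[20, -12.8, -10], 0, 85], [[40, -25.6, -10], 0, 85], [[40, -25.6, -10], 0, 85], [[40, -25.6, -10], 0, 85], [[40, -25.6, -10], 0, 85], [[40, -25.6, -10], 0, 85], [[40, -25.6, -10], 0, 85], [[40, -25.6, -10], 0, 85], [[40, -25.6, 0], 0, 85], [[40, -25.6, 0], 0, 85], [[20, -12.8, 0], 0, 85], [[0, 0, 0], 0, 85], [[0, 0, 0], 0, 85]]}}

```text
time_s: 1.78
eef_pos: [0.499, -0.1107, 0.3302]
eef_rot: [0.0, 0.974, 0.226, -0.0]
wrist_force: [0.3, -0.9, 0.6]
opening: 0.999
grasp_force: 0.0
```

Run:
```python
from h import *
np.set_printoptions(precision=4,suppress=True)
c=snap('wrist','w1')
cv2.imwrite('pics/w1b.png',cv2.resize(c['color'][:,:,::-1],(800,600),interpolation=cv2.INTER_CUBIC))
go(.455,.32,.25,.562)
```

```text
t 1.82 pos [ 0.499  -0.1111  0.3302] phi 0.4544 tilt [ 0.     -0.0003] shift [ 149.7 -406.7   80.1] turn -0.1076
```

View pics/w1b.png

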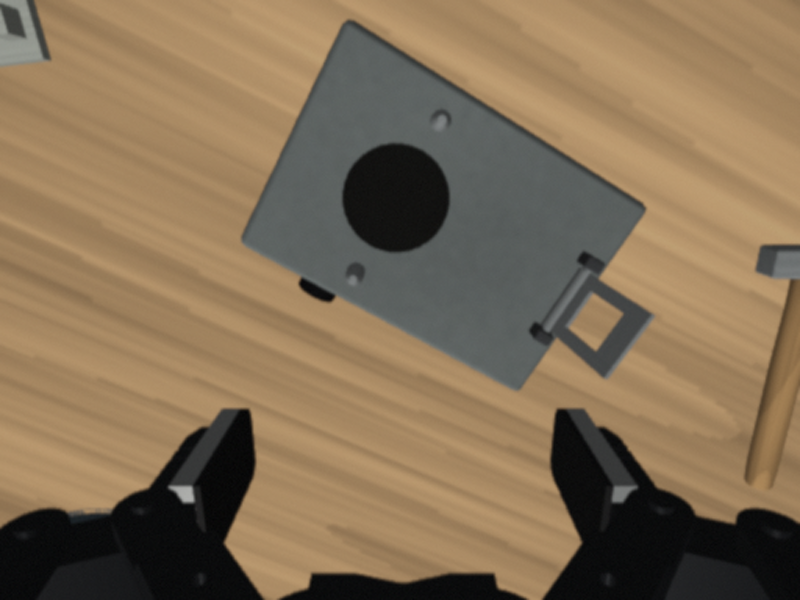

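The wrist view shows the deck corners at about (348,22), (644,208), (520,388) and (243,240) in the enlarged picture, the pegs at (441,120) and (354,273), and the hasp leaning outwards. I'll refine this with a silhouette fit and meanwhile go to the bowl.

Run:
```python
from h import *
np.set_printoptions(precision=4,suppress=True)
c=dict(np.load('w1.npz'))
hsv=cv2.cvtColor(c['color'],cv2.COLOR_RGB2HSV); m=((hsv[:,:,1]<70)).astype(np.uint8)
m|=((hsv[:,:,2]<45)).astype(np.uint8)
m[255:]=0; m=cv2.morphologyEx(m,cv2.MORPH_OPEN,np.ones((31,31),np.uint8)) if False else cv2.morphologyEx(m,cv2.MORPH_OPEN,cv2.getStructuringElement(cv2.MORPH_ELLIPSE,(31,31)))
ct=max(cv2.findContours(m,cv2.RETR_EXTERNAL,cv2.CHAIN_APPROX_NONE)[0],key=cv2.contourArea)[:,0]
W=np.array([px(c,u,v,z=.06)[:2] for u,v in ct]).astype(np.float32)*1000
r=cv2.minAreaRect(W); print(r)
U=lambda U_,V_:((U_+.5)/1.5625-.5,(V_+.5)/1.5625-.5)
k=[((348,22),(90,130)),((644,208),(90,-130)),((520,388),(-90,-130)),((243,240),(-90,130))]
t,th,e=fit([px(c,*U(*u),z=.06) for u,_ in k],[np.array(q)/1000 for _,q in k]); print(t,th,e)
print('seat from fit',t+[-.04*np.sin(th),.04*np.cos(th)])
print('disc',px(c,*U(396,197),z=.06),'pegtops',px(c,*U(441,121),z=.086),px(c,*U(352,279),z=.086))
# robust line fit per side in rect frame
th=-.065; 
for it in range(3):
    cs,s=np.cos(th),np.sin(th); L=W/1000@np.array([[cs,-s],[s,cs]])
    b=[L[:,0].min(),L[:,0].max(),L[:,1].min(),L[:,1].max()]
    out=[];sl=[]
    for ax,val in((0,b[0]),(0,b[1]),(1,b[2]),(1,b[3])):
        o=1-ax; lo,hi=b[2*o]+.03,b[2*o+1]-.03
        P=L[(abs(L[:,ax]-val)<.012)&(L[:,o]>lo)&(L[:,o]<hi)]
        p=np.polyfit(P[:,o],P[:,ax],1); q=abs(np.polyval(p,P[:,o])-P[:,ax])<.0015
        p=np.polyfit(P[q,o],P[q,ax],1); sl.append(p[0]*(-1 if ax==0 else 1)); out.append(np.polyval(p,(lo+hi)/2))
    print(th,sl,np.array(out)); th+=np.mean(sl[:2])
cen=np.array([[cs,-s],[s,cs]])@[(out[0]+out[1])/2,(out[2]+out[3])/2]; print('centre',cen,'seat',cen+.04*np.array([-s,cs]))
```

```text
((526.1538696289062, -130.23553466796875), (259.3937072753906, 184.203369140625), 86.35699462890625)
[ 0.5311 -0.1293] -0.060050947976692116 [[-4.9091 -4.3798]
 [-4.8036  5.3018]
 [ 5.0761  3.123 ]
 [ 4.6366 -4.045 ]]
seat from fit [ 0.5335 -0.0894]
disc [ 0.5339 -0.0889  0.06  ] pegtops [ 0.594  -0.0933  0.086 ] [ 0.4694 -0.0848  0.086 ]
-0.065 [np.float64(0.008401731321877978), np.float64(0.0010705520389755157), np.float64(0.0019327509185406088), np.float64(0.0010665492272331966)] [ 0.4493  0.6252 -0.2218  0.0334]
-0.06026385831957325 [np.float64(0.003305633935050797), np.float64(-0.003733808626955248), np.float64(0.0011825239088226725), np.float64(-0.003480830668319374)] [ 0.4488  0.6247 -0.2243  0.0308]
-0.06047794566552548 [np.float64(0.0035196884795012416), np.float64(-0.003519722551034287), np.float64(0.0013965094941847396), np.float64(-0.0032667542901046688)] [ 0.4488  0.6247 -0.2242  0.031 ]
centre [ 0.53   -0.1289] seat [ 0.5324 -0.089 ]
```

{"name": "servo_tool", "arguments": {"commands": [[[7.5, -20, 2], 0, 85], [[15, -41, 4], 0, 85], [[15, -41, 4], 0, 85], [[15, -41, 4], 0, 85], [[15, -41, 4], 0, 85], [[15, -41, 4], 0, 85], [[15, -41, 4], 0, 85], [[15, -41, 4], 0, 85], [[15, -41, 4], 0, 85], [[15, -41, 4], 0, 85], [[7.5, -20, 2], 0, 85], [[0, 0, 20], -0.107, 85], [[0, 0, 20], 0, 85], [[0, 0, 0], 0, 85], [[0, 0, 0], 0, 85]]}}

```text
time_s: 3.7
eef_pos: [0.4547, 0.3225, 0.2508]
eef_rot: [-0.0, 0.961, 0.277, 0.0]
wrist_force: [-0.6, -0.6, 0.1]
opening: 0.999
grasp_force: 0.0
```

Run:
```python
from h import *
np.set_printoptions(precision=4,suppress=True)
c=snap('wrist','w2')
cv2.imwrite('pics/w2b.png',cv2.resize(c['color'][:,:,::-1],(800,600),interpolation=cv2.INTER_CUBIC))
go(.455,.3265,.25,.562)
```

```text
t 3.75 pos [0.455  0.3226 0.2512] phi 0.5613 tilt [0.0014 0.0007] shift [ 2.1 -3.3  1.2] turn -0.0007
```

View pics/w2b.png

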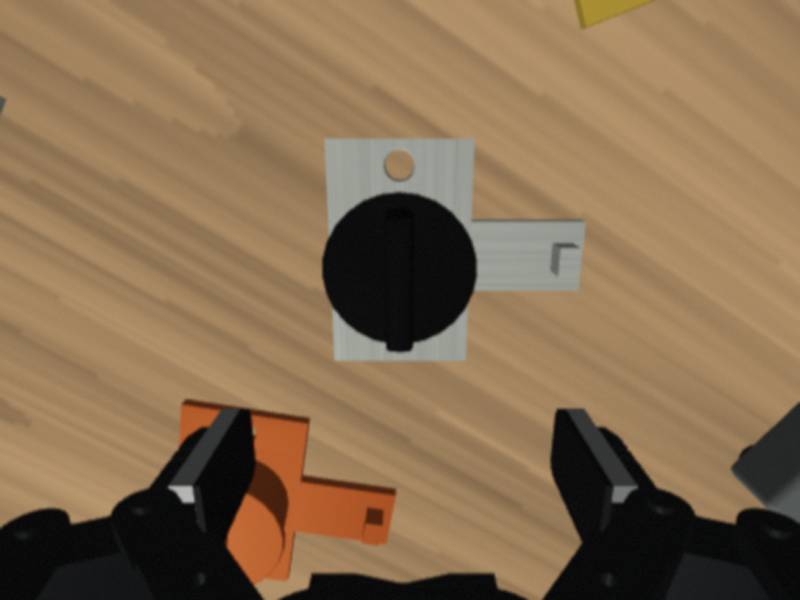

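The wrist view shows the bowl aligned with the tool. Its plate corners are (325,138), (474,138), (466,360) and (334,360), the hole is at (399,165), and the rib runs from (400,210) to (400,350).

Run:
```python
from h import *
np.set_printoptions(precision=4,suppress=True)
c=dict(np.load('w2.npz'))
U=lambda U_,V_:((U_+.5)/1.5625-.5,(V_+.5)/1.5625-.5)
k=[((325,138),(80,50)),((474,138),(80,-50)),((466,360),(-80,-50)),((334,360),(-80,50)),((585,221),(25,-130)),((579,291),(-25,-130)),((399,165),(63,0))]
t,th,e=fit([px(c,*U(*u),z=.01) for u,_ in k],[np.array(q)/1000 for _,q in k]); print(t,th,e)
print('rib ends',px(c,*U(400,210),z=.094),px(c,*U(400,350),z=.094), 'lid',px(c,*U(399.5,268),z=.058))
go(*t,.082,th)
```

```text
[0.4558 0.3251] 0.5618192989593732 [[ 0.3923 -0.3602]
 [-0.1087  0.3661]
 [ 0.2424 -0.1776]
 [ 0.11    0.1519]
 [-0.1728  0.5724]
 [-0.159  -0.723 ]
 [-0.3042  0.1705]]
rib ends [0.4923 0.3473 0.094 ] [0.4242 0.3046 0.094 ] lid [0.4582 0.3264 0.058 ]
t 3.75 pos [0.455  0.3226 0.2512] phi 0.5613 tilt [0.0014 0.0007] shift [  1.7  -1.7 169.2] turn -0.0006
```

{"name": "servo_tool", "arguments": {"commands": [[[1.7, -1.7, 25], 0, 85], [[0, 0, 40], 0, 85], [[0, 0, 40], 0, 85], [[0, 0, 30], 0, 85], [[0, 0, 18], 0, 60], [[0, 0, 10], 0, 40], [[0, 0, 6], 0, 30], [[0, 0, 0], 0, 0], [[0, 0, 0], 0, 0], [[0, 0, 0], 0, 0], [[0, 0, 0], 0, 0], [[0, 0, 0], 0, 0]]}}

```text
time_s: 5.25
eef_pos: [0.4553, 0.325, 0.0814]
eef_rot: [-0.0, 0.961, 0.277, 0.0]
wrist_force: [-0.8, -0.2, 1.2]
opening: 0.175
grasp_force: 59.2
```

Run:
```python
from h import *
o=ctrl.get_obs(); print(o['opening']*85.4,o['grasp_force'],o['wrist_force']); go(.4558,.3251,.082,.5618)
```

```text
14.931671828750284 59.17339503765106 [-0.82848364 -0.2270417   1.22159177]
t 5.25 pos [0.4553 0.325  0.0814] phi 0.5618 tilt [0.0006 0.0003] shift [ 0.5  0.1 -0.6] turn 0.0
```

{"name": "servo_tool", "arguments": {"commands": [[[0, 0, -8], 0, 0], [[0, 0, -20], 0, 0], [[0, 0, -30], 0, 0], [[0, 0, -30], 0, 0], [[0, 0, -30], 0.1, 0], [[0, 0, -22], 0.13, 0], [[0, 0, -10], 0.13, 0], [[0, 0, 0], 0.13, 0], [[0, 0, 0], 0.1338, 0], [[0, 0, 0], 0, 0]]}}

```text
time_s: 6.5
eef_pos: [0.4546, 0.3245, 0.2306]
eef_rot: [0.0, 1.0, -0.03, -0.001]
wrist_force: [-1.2, 0.6, -4.9]
opening: 0.175
grasp_force: 58.8
```

{"name": "servo_tool", "arguments": {"commands": [[[4, 16, 0], 0, 0], [[8, 32, 0], 0, 0], [[9.1, 36, 0], 0, 0], [[9.1, 36, 0], 0, 0], [[9.1, 36, 0], 0, 0], [[9.1, 36, 0], 0, 0], [[9.1, 36, 0], 0, 0], [[9.1, 36, 0], 0, 0], [[9.1, 36, 0], 0, 0], [[9.1, 36, 0], 0, 0], [[9.1, 36, 0], 0, 0], [[6, 24, 10], 0, 0], [[3, 12, 10], 0, 0], [[0, 0, 10], 0, 0], [[0, 0, 0], 0, 0], [[0, 0, 0], 0, 0], [[0, 0, 0], 0, 0]]}}

```text
time_s: 8.62
eef_pos: [0.5328, -0.0882, 0.2015]
eef_rot: [0.0, 1.0, -0.03, 0.0]
wrist_force: [-0.0, -0.3, -5.5]
opening: 0.177
grasp_force: 59.2
```

Run:
```python
from h import *
c=snap('wrist','w3')
cv2.imwrite('pics/w3b.png',cv2.resize(c['color'][:,:,::-1],(800,600),interpolation=cv2.INTER_CUBIC))
o=ctrl.get_obs(); print(o['opening']*85.4,o['grasp_force'],o['wrist_force'],o['torque']); go(.533,-.089,.20,-.062)
```

```text
14.861307501676913 59.234216809272766 [ 0.7946701   0.09609392 -4.56447506] [ 0.09688699 -0.0127635  -0.01998771]
t 8.68 pos [ 0.5328 -0.0883  0.2016] phi -0.061 tilt [ 0.0009 -0.0003] shift [0.2 0.7 1.6] turn 0.001
```

View pics/w3b.png

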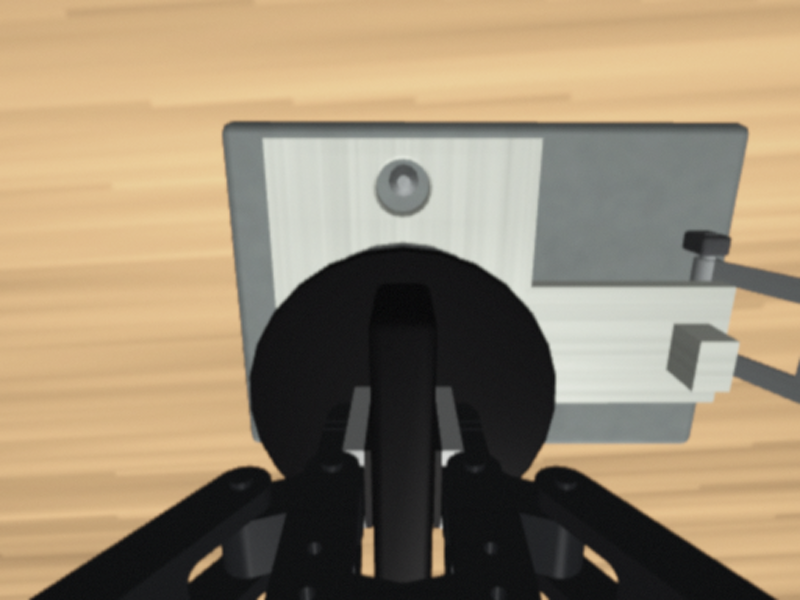

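Peg and hole show at (403,181) and (403,187) in the enlarged wrist view, with the plate edges parallel to the deck edge. I'll compute the offset.

Run:
```python
from h import *
np.set_printoptions(precision=4,suppress=True)
c=dict(np.load('w3.npz'));o,p,R=pose()
U=lambda U_,V_:((U_+.5)/1.5625-.5,(V_+.5)/1.5625-.5)
g=c['color'][:,:,::-1]; 
zt=p[2]-.0814+.01
k=[((263,137),(80,50)),((543,137),(80,-50)),((533,285),(25,-50)),((736,287),(25,-130)),((403,187),(63,0))]
P=[px(c,*U(*u),z=zt) for u,_ in k]
t,th,e=fit(P,[np.array(q)/1000 for _,q in k]); print('bowl',t,th,e)
T=lambda q:((q-p)@R[:,:2]*1000)
h=px(c,*U(403,187),z=zt); print('hole tool',T(h),'z of plate by depth',px(c,320/1.5625,180/1.5625))
for v in(179,181,183): print('peg',T(px(c,*U(403,v),z=.086)))
d=[px(c,*U(225,123),z=.06),px(c,*U(747,126),z=.06)]; print('deck corners',d,'yaw',np.arctan2(*(d[0]-d[1])[:2])*-1)
cc=g[75:160,225:290]; cv2.imwrite('pics/w3c.png',cv2.resize(cc,None,fx=7,fy=7,interpolation=cv2.INTER_CUBIC))
```

```text
bowl [ 0.534  -0.0891] -0.06083384321005305 [[-0.048  -0.2454]
 [ 0.0059  0.1925]
 [ 0.5706 -0.5064]
 [-0.1788  0.557 ]
 [-0.3496  0.0022]]
hole tool [63.7815  0.7057] z of plate by depth [ 0.6007 -0.063   0.13  ]
peg [63.8868  0.7939]
peg [63.019   0.7945]
peg [62.1491  0.7952]
deck corners [array([ 0.6263, -0.0094,  0.06  ]), array([ 0.6097, -0.2597,  0.06  ])] yaw -0.06593507240294696
```

View pics/w3c.png

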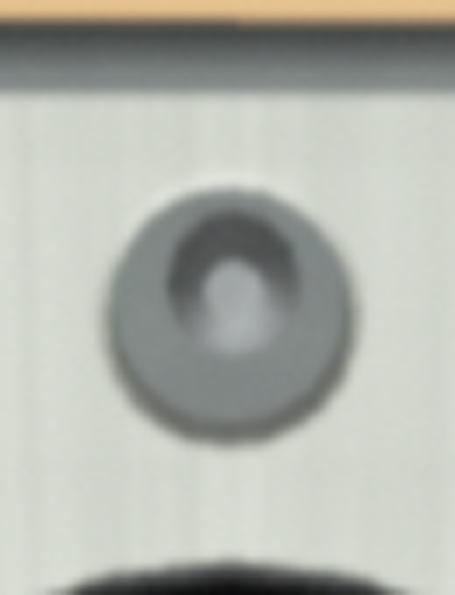

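Run:
```python
from h import *
np.set_printoptions(precision=4,suppress=True)
c=dict(np.load('w3.npz'));o,p,R=pose();T=lambda q:((q-p)@R[:,:2]*1000)
print('hole',T(px(c,257.5,119.1,z=.130)),'peg top',T(px(c,257.8,116.1,z=.086)),'shoulder',T(px(c,257.8,75+285/7-.5,z=.078)))
# both deck long edges & bowl rows: subpixel edges in columns
g=cv2.cvtColor(c['color'],cv2.COLOR_RGB2GRAY).astype(float)
```

```text
hole [63.9923  0.5686] peg top [62.7202  0.8367] shoulder [62.8071  0.854 ]
```

{"name": "servo_tool", "arguments": {"commands": [[[-1.2, 0.3, 8], 0.002, 0], [[0, 0, 12], 0, 0], [[0, 0, 10], 0, 0], [[0, 0, 7], 0, 0], [[0, 0, 5], 0, 0], [[0, 0, 0], 0, 0], [[0, 0, 0], 0, 0]]}}

```text
time_s: 9.55
eef_pos: [0.5316, -0.0891, 0.1593]
eef_rot: [0.0, 0.999, -0.032, 0.0]
wrist_force: [0.2, -0.2, -4.9]
opening: 0.176
grasp_force: 59.3
```

Run:
```python
from h import *
np.set_printoptions(precision=3,suppress=True)
c=snap('wrist','w4')
g=c['color'][:,:,::-1]; cv2.imwrite('pics/w4c.png',cv2.resize(g[60:220,60:512],(800,283),interpolation=cv2.INTER_CUBIC))
o=ctrl.get_obs(); print(o['opening']*85.4,np.array(o['wrist_force']),np.array(o['torque'])); go(.533,-.089,.1414,-.062)
```

```text
15.165557599918335 [ 0.245  0.558 -5.244] [0.055 0.022 0.012]
t 9.6 pos [ 0.532 -0.089  0.159] phi -0.064 tilt [ 0.001 -0.   ] shift [ 1.3 -0.3 18. ] turn -0.002
```

View pics/w4c.png

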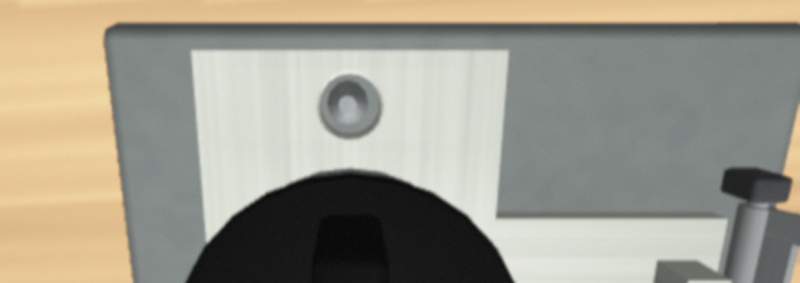

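The peg sits well inside the hole, near (349,102), and there is no contact force. I'll keep lowering.

{"name": "servo_tool", "arguments": {"commands": [[[0, 0, 5], 0, 0], [[0, 0, 5], 0, 0], [[0, 0, 4], 0, 0], [[0, 0, 2], 0, 0], [[0, 0, 1], 0, 0], [[0, 0, 0], 0, 0]]}}

```text
time_s: 10.35
eef_pos: [0.5314, -0.089, 0.142]
eef_rot: [-0.0, 0.999, -0.032, 0.0]
wrist_force: [-0.3, 1.1, -6.3]
opening: 0.175
grasp_force: 59.4
```

{"name": "servo_tool", "arguments": {"commands": [[[0, 0, 0.5], 0, 0], [[0, 0, 0.5], 0, 0], [[0, 0, 0], 0, 0]]}}

```text
time_s: 10.72
eef_pos: [0.5315, -0.089, 0.1414]
eef_rot: [0.0, 0.999, -0.032, 0.0]
wrist_force: [-2.9, 0.8, -0.9]
opening: 0.181
grasp_force: 59.9
```

{"name": "servo_tool", "arguments": {"commands": [[[0, 0, 0.4], 0, 0], [[0, 0, 0], 0, 0], [[0, 0, 0], 0, 25], [[0, 0, 0], 0, 40], [[0, 0, 0], 0, 40], [[0, 0, 0], 0, 40]]}}

```text
time_s: 11.48
eef_pos: [0.5314, -0.0891, 0.1406]
eef_rot: [0.0, 0.999, -0.032, 0.0]
wrist_force: [-0.0, -0.3, -0.1]
opening: 0.472
grasp_force: 0.0
```

{"name": "servo_tool", "arguments": {"commands": [[[0, 0, -10], 0, 40], [[0, 0, -25], 0, 40], [[0, 0, -35], 0, 40], [[0, 0, -35], 0, 40], [[0, 0, -15], 0, 40], [[0, 0, 0], 0, 0], [[0, 0, 0], 0, 0]]}}

```text
time_s: 12.35
eef_pos: [0.5305, -0.0887, 0.259]
eef_rot: [-0.0, 0.999, -0.032, -0.001]
wrist_force: [0.3, 1.5, 0.2]
opening: 0.051
grasp_force: 0.0
```

Run:
```python
from h import *
np.set_printoptions(precision=4,suppress=True)
c=snap('wrist','w5'); s=snap('side','s5')
w=cv2.resize(c['color'][:,:,::-1],(600,450),interpolation=cv2.INTER_CUBIC)
cv2.imwrite('pics/w5b.png',cv2.resize(c['color'][:,:,::-1],(800,600),interpolation=cv2.INTER_CUBIC))
# plate/deck heights by wrist depth; plane fit of the light plate
z=c['z_map']; v,u=np.nonzero(z>0); Z=z[v,u]
P=(np.c_[(u-c['cx'])/c['fx']*Z,(v-c['cy'])/c['fy']*Z,Z]-c['t'])@c['R']
col=c['color'][v,u].astype(int); m=(col.min(1)>150)&(np.ptp(col,axis=1)<25)&(abs(P[:,2]-.07)<.01)
Q=P[m]; A=np.c_[Q[:,:2]-Q[:,:2].mean(0),np.ones(len(Q))]; k=np.linalg.lstsq(A,Q[:,2],rcond=None)[0]; print('plate plane',k,len(Q))
m=(col.max(1)<130)&(np.ptp(col,axis=1)<20)&(abs(P[:,2]-.06)<.008);print('deck z',np.median(P[m,2]),m.sum())
# hasp points: high points near hinge
sea=np.array([.5315,-.0895]);th=-.062;L=(P[:,:2]-sea)@np.array([[np.cos(th),-np.sin(th)],[np.sin(th),np.cos(th)]])
m=(abs(L[:,0])<.03)&(L[:,1]<-.145)&(L[:,1]>-.25)&(P[:,2]>.09); H=np.c_[L[m],P[m,2]]; print('hasp',len(H)); 
if len(H): j=H[:,2].argmax(); print(H[j],H.min(0),H.max(0), 'ang',np.arctan2(H[j,2]-.0735,H[j,1]+.15))
go(.533,-.089,.14,-.062)
```

```text
plate plane [-0.0004 -0.0015  0.0694] 9385
deck z 0.0593760212525492 21505
hasp 2589
[ 0.0071 -0.1727  0.14  ] [-0.0255 -0.1785  0.09  ] [ 0.0273 -0.1526  0.14  ] ang 1.8996956462985672
t 12.45 pos [ 0.5305 -0.0887  0.2589] phi -0.064 tilt [-0.0027  0.0011] shift [  2.8   0.2 118.9] turn -0.002
```

View pics/w5b.png

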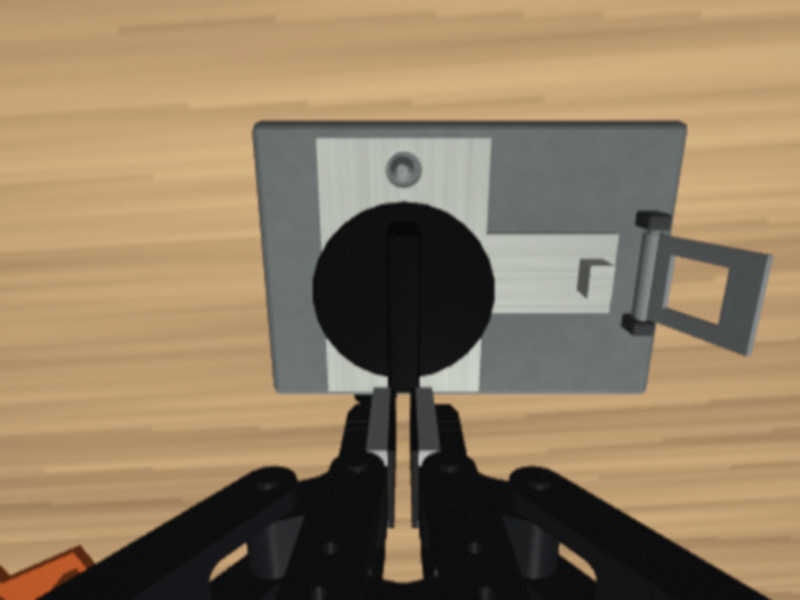

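The bowl is seated: the plate top is 10 mm above the deck and level, with its tongue towards the hasp. The hasp is at about 1.9 rad. I'll turn the shut gripper a quarter and go behind the hasp.

{"name": "servo_tool", "arguments": {"commands": [[[0, 0, 0], 0.157, 0], [[0, 0, 0], 0.157, 0], [[0, 0, 0], 0.157, 0], [[0, 0, 0], 0.157, 0], [[0, 0, 0], 0.157, 0], [[0, 0, 0], 0.157, 0], [[0, 0, 0], 0.157, 0], [[0, 0, 0], 0.157, 0], [[0, 0, 0], 0.157, 0], [[0, 0, 0], 0.157, 0], [[20, 0, 0], 0, 0], [[45, 0, 0], 0, 0], [[50, 0, 0], 0, 0], [[50, 0, 0], 0, 0], [[40, 0, 0], 0, 0], [[15, 0, 0], 0, 0], [[0, 0, 0], 0, 0], [[0, 0, 0], 0, 0]]}}

```text
time_s: 14.7
eef_pos: [0.5174, -0.3075, 0.2603]
eef_rot: [0.0, -0.685, 0.729, 0.0]
wrist_force: [0.5, 0.2, 0.4]
opening: 0.006
grasp_force: 0.0
```

Run:
```python
from h import *
np.set_printoptions(precision=3,suppress=True)
Y=-.22; o,p,R=pose(); print(o['q'],o['opening'],o['wrist_force']); go(.5315+.063*Y,-.0895+.998*Y,.137,-.063-np.pi/2)
```

```text
[-0.733  0.232  1.525  0.     1.385  2.47 ] 0.005580424388449357 [0.501 0.164 0.388]
t 14.7 pos [ 0.517 -0.307  0.26 ] phi -1.6324 tilt [-0.     0.001] shift [  1.6  -0.4 123.3] turn 0.0014
```

{"name": "servo_tool", "arguments": {"commands": [[[1.6, 0, 20], 0, 0], [[0, 0, 40], 0, 0], [[0, 0, 40], 0, 0], [[0, 0, 18], 0, 0], [[0, 0, 5], 0, 0], [[0, 0, 0], 0, 0], [[-10, 0, 0], 0, 0], [[-12, 0, -2], 0, 0], [[-12, 0, -2], 0, 0], [[-12, 0, -2], 0, 0], [[-11, 0, -1], 0, 0], [[-10, 0, 0], 0, 0], [[-10, 0, -1], 0, 0], [[-10, 0, -0.5], 0, 0], [[0, 0, 0], 0, 0]]}}

```text
time_s: 16.58
eef_pos: [0.5228, -0.2224, 0.1459]
eef_rot: [0.0, -0.685, 0.729, 0.0]
wrist_force: [-0.3, 0.2, -0.5]
opening: 0.001
grasp_force: 0.0
```

```bash
cat > hasp.py <<'E'
from h import *
np.set_printoptions(precision=3,suppress=True)
import sys
s=snap('side',sys.argv[1]); o,p,R=pose()
th=-.063; Y=((p[:2]-[.5315,-.0895])@[-np.sin(th),np.cos(th)])*1000; X=((p[:2]-[.5315,-.0895])@[np.cos(th),np.sin(th)])*1000
print('t',o['time_s'],'X,Y',X,Y,'tip z',p[2]*1000-19,'F',np.array(o['wrist_force']))
z=s['z_map']; v,u=np.nonzero(z>0); Z=z[v,u]
P=(np.c_[(u-s['cx'])/s['fx']*Z,(v-s['cy'])/s['fy']*Z,Z]-s['t'])@s['R']
L=(P[:,:2]-[.5315,-.0895])@np.array([[np.cos(th),-np.sin(th)],[np.sin(th),np.cos(th)]])
m=(abs(abs(L[:,0])-.021)<.004)&(L[:,1]<-.075)&(L[:,1]>-.2)&(P[:,2]>.079)&(P[:,2]<.15)
H=np.c_[L[m,1]+.15,P[m,2]-.0735]*1000; H=H[np.hypot(*H.T)<75]; H=H[np.hypot(*H.T)>15]
print('strap pts (y,z from hinge), median angle',len(H),np.median(np.arctan2(H[:,1],H[:,0])) if len(H) else None)
cv2.imwrite('pics/%s_c.png'%sys.argv[1],cv2.resize(s['color'][115:225,190:330,::-1],None,fx=5,fy=5,interpolation=cv2.INTER_CUBIC))
E
python3 hasp.py s6
```

```text
t 16.625 X,Y -0.2882052849869562 -133.60597440864868 tip z 126.978583909126 F [-0.16   0.749 -0.051]
strap pts (y,z from hinge), median angle 23 1.031285564041651
```

The hasp follows as planned, to about 59°. I'll continue round the arc.

{"name": "servo_tool", "arguments": {"commands": [[[-8, 0, 3], 0, 0], [[-7.5, 0, 5], 0, 0], [[-6.2, 0, 5.3], 0, 0], [[-6, 0, 6], 0, 0], [[-4, 0, 5.7], 0, 0], [[-3.7, 0, 6], 0, 0], [[-3, 0, 5.5], 0, 0], [[-2.4, 0, 5.5], 0, 0], [[0, 0, 0], 0, 0]]}}

```text
time_s: 17.75
eef_pos: [0.525, -0.1822, 0.1035]
eef_rot: [-0.0, -0.684, 0.729, 0.001]
wrist_force: [-0.3, -0.5, 0.3]
opening: 0.001
grasp_force: 0.0
```

```bash
python3 hasp.py s7
```

```text
t 17.8 X,Y -0.41886933487798694 -93.12820311187622 tip z 84.7797718716113 F [ 0.115 -0.365 -0.057]
strap pts (y,z from hinge), median angle 27 0.1745774804009804
```

Now at about 10°. I'll press down the rest in small steps.

{"name": "servo_tool", "arguments": {"commands": [[[-1, 0, 3], 0, 0], [[-0.5, 0, 3], 0, 0], [[0, 0, 2], 0, 0], [[0, 0, 1], 0, 0], [[0, 0, 0.5], 0, 0], [[0, 0, 0], 0, 0]]}}

```text
time_s: 18.55
eef_pos: [0.5254, -0.1811, 0.0945]
eef_rot: [-0.0, -0.684, 0.729, 0.0]
wrist_force: [0.9, 0.0, -0.8]
opening: -0.001
grasp_force: 0.0
```

{"name": "servo_tool", "arguments": {"commands": [[[0, 0, 0.5], 0, 0], [[0, 0, 0.5], 0, 0], [[0, 0, 0], 0, 0]]}}

```text
time_s: 18.92
eef_pos: [0.5255, -0.1811, 0.0941]
eef_rot: [-0.0, -0.684, 0.729, -0.0]
wrist_force: [-2.6, 1.3, 5.2]
opening: -0.004
grasp_force: 2.7
```

{"name": "servo_tool", "arguments": {"commands": [[[0, 0, 0.4], 0, 0], [[0, 0, 0.3], 0, 0], [[0, 0, 0], 0, 0]]}}

```text
time_s: 19.3
eef_pos: [0.5256, -0.1812, 0.094]
eef_rot: [-0.0, -0.684, 0.729, -0.0]
wrist_force: [-3.5, 2.3, 9.9]
opening: -0.003
grasp_force: 4.9
```

{"name": "servo_tool", "arguments": {"commands": [[[0, 0, -3], 0, 0], [[0, 0, -15], 0, 0], [[0, 0, -35], 0, 0], [[0, 0, -40], 0, 0], [[10, 0, -40], 0, 0], [[40, 0, -20], 0, 0], [[50, 0, 0], 0, 0], [[50, 0, 0], 0, 0], [[0, 0, 0], 0, 0]]}}

```text
time_s: 20.42
eef_pos: [0.5153, -0.3343, 0.2466]
eef_rot: [-0.0, -0.683, 0.73, -0.001]
wrist_force: [1.0, 1.6, 0.8]
opening: -0.003
grasp_force: 0.0
```

Run:
```python
from h import *
np.set_printoptions(precision=4,suppress=True)
s=snap('side','s8'); a=snap('scene','a8')
for n,c in(('side',s),('scene',a)):
    z=c['z_map']; v,u=np.nonzero(z>0); Z=z[v,u]
    P=(np.c_[(u-c['cx'])/c['fx']*Z,(v-c['cy'])/c['fy']*Z,Z]-c['t'])@c['R']
    th=-.063;L=(P[:,:2]-[.5315,-.0895])@np.array([[np.cos(th),-np.sin(th)],[np.sin(th),np.cos(th)]])
    def st(m): return (len(P[m]),np.median(P[m,2])) if m.any() else None
    print(n,'end bar',st((abs(L[:,0])<.018)&(abs(L[:,1]+.089)<.006)),'tongue',st((abs(L[:,0])<.018)&(abs(L[:,1]+.065)<.01)),'hinge-side',st((abs(L[:,0])<.018)&(abs(L[:,1]+.141)<.005)),'lug',st((abs(L[:,0])<.006)&(abs(L[:,1]+.115)<.005)),'plate',st((abs(L[:,0]+.06)<.015)&(abs(abs(L[:,1])-.03)<.012)),'deck',st((abs(L[:,0]+.07)<.012)&(abs(L[:,1]+.1)<.03)))
i=np.hstack([cv2.resize(q['color'][y:y+100,x:x+100,::-1],(400,400),interpolation=cv2.INTER_CUBIC) for q,x,y in((a,195,160),(s,195,130))])
cv2.imwrite('pics/fin.png',i)
o=ctrl.get_obs();print(o['time_s'],o['wrist_force'])
```

```text
side end bar (23, np.float64(0.0754765858180532)) tongue None hinge-side (27, np.float64(0.0757812420744913)) lug (9, np.float64(0.08792468401772313)) plate (102, np.float64(0.06965880520566173)) deck (273, np.float64(0.5591154751514681))
scene end bar (25, np.float64(0.07599642015512698)) tongue (44, np.float64(0.07096381978099597)) hinge-side (36, np.float64(0.07596370958743068)) lug (11, np.float64(0.08933520169284914)) plate (28, np.float64(0.07014032847240667)) deck (389, np.float64(0.5726715617554486))
20.525 [-0.0672 -0.5942  0.2804]
```

View pics/fin.png

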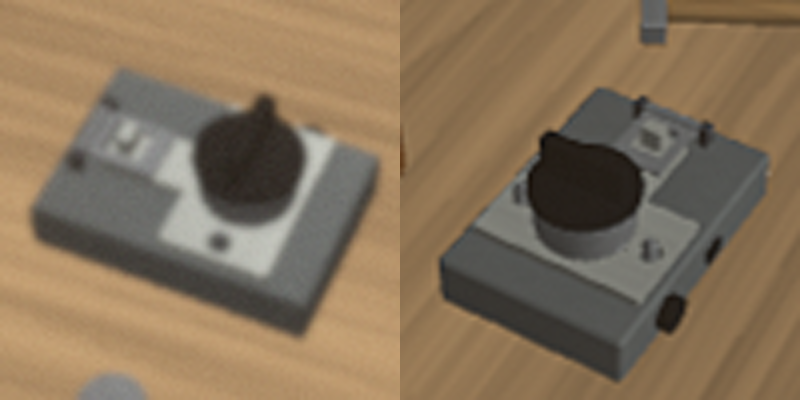

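The hasp lies level over the tongue at z = 75.5 mm at both ends, with the lug standing through its slot at (130,145). The bowl plate is flush, and both pegs come through their holes. I'm handing the job in.

```bash
python3 -c "
from bench import ctrl
print(ctrl.hand_in())"
```

```text
the job is handed in; nothing more can be done
None
```

The bowl is seated flush on both pegs with its tongue towards the hasp, the hasp is fully closed over the lug, and I handed the job in at about 20.5 s of the 62 s allowed.

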